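Display a finished notebook on the sloped easel

TASK

Lift the red notebook out of the stock box and set it on the wooden display easel: standing upright on the ledge behind the front lip, leaning back flat against the sloped backrest, squarely centred, with its labelled front cover facing out. Set it down rather than letting it drop. Leave the navy and green notebooks standing in their bays, and do not disturb the glue jar or the brush.

Things in the scene. Friction and masses are not known exactly. Their poses are not given: they have to be found in the camera images.
- book_red: Red hard-cover notebook, loose, rigid, about 250 g: 28 mm thick (x), 105 wide (y), 135 tall (z). Origin: centre of its underside; +x points out of the labelled front cover, +z to its top edge. Stands upright in one of the stock box's three bays, its top 53 above the rim; three notebooks, in any order, one per bay, all fronts roughly along the box's +x (away from the robot).
- red_label (a point): Centre of the cream label on the red notebook's front cover: 14 in front of (its +x) and 89 mm above its origin.
- book_navy: Navy notebook, loose, 28 x 105 x 130 mm tall, origin and axes as the red one. Stays in its bay.
- book_green: Green notebook, loose, 28 x 105 x 125 mm tall, origin and axes as the red one. Stays in its bay.
- stock_box: Fixed open cardboard-brown box, outside 246 (x) by 130 (y) by 88 mm tall, walls and floor 6 thick; two dividers as high as the rim make three bays in a row along x, 80 apart, each about 74 by 118 inside. Origin: centre of its underside, on the table.
- easel: Fixed wooden display easel (brown foot, pale rest), does not move: foot board 160 (x) by 110 (y) by 14 mm. Origin: centre of its underside, on the table. Its front (open side, with the lip) faces its +x, roughly away from the robot; a thing on it leans back towards its -x.
- easel_rest: Easel's pale wood ledge and backrest. Origin: middle of the corner where they meet, 65 mm above the table. +z runs up the backrest face, leaning back 22 degrees from vertical; +x out of that face, y along the ledge. Ledge surface z = 0, 90 wide, 38 deep to a lip 8 high and 8 thick (mm). Backrest face x = 0, 70 wide, 78 high: a notebook stands out above it, leaving fingers room behind its top.
- glue_jar: White jar with orange cap, loose, 66 diameter, 75 mm tall, standing on the table; origin at the centre of its underside. Stays there.
- glue_brush: Glue brush, loose, 160 mm long along its x, lying on the table between box and easel. Stays there.
Not all that is in view belongs to the job. What is shaped like the book_navy but purple or yellow is not meant.

How it is judged (in metres and radians):
On the way:
1. the red notebook is lifted clear of the stock box (z of book_red in the frame of stock_box above 0.095 m), for 0.1 s.
At the end, for the whole second after the job is handed in: The red notebook is released and still on the easel: underside within 6 mm of the ledge, 8-30 mm out from the backrest, within 18 mm of the middle, within 0.14 rad of the backrest, label out. Other notebooks upright and, like jar and brush, within 30 mm of their starts (x of book_red in the frame of easel_rest between 0.008 and 0.03 m and y of book_red in the frame of easel_rest between -0.018 and 0.018 m and z of book_red in the frame of easel_rest between -0.006 and 0.006 m and angle between the z axis of book_red and the z axis of easel_rest, either way round below 0.14 rad and angle between the y axis of book_red and the y axis of easel_rest, either way round below 0.14 rad and angle between book_red's own z axis and vertical below 0.6 rad and x of red_label in the frame of easel_rest above 0.02 m and linear speed of book_red below 0.02 m/s and angular speed of book_red below 0.2 rad/s and contact force between book_red and the fingers below 0.1 N and distance of each of book_navy, book_green, glue_jar, glue_brush from where it was at the start of the episode below 0.03 m and angle between each of book_navy, book_green's own z axis and vertical below 0.15 rad); the robot touches nothing.
It fails at once if the red notebook is let fall towards the easel (touching nothing, more than 15 mm above the ledge) (horizontal distance between book_red and easel_rest below 0.15 m and z of book_red in the frame of easel_rest above 0.015 m and contact force between book_red and anything else below 0.01 N).
It fails at once if the navy or green notebook is pushed over or moved out of its place (distance of any of book_navy, book_green from where it was at the start of the episode above 0.03 m or angle between any of book_navy, book_green's own z axis and vertical above 0.5 rad).
It fails at once if the glue jar or the brush is moved more than 30 mm (distance of any of glue_jar, glue_brush from where it was at the start of the episode above 0.03 m).
It also fails if it takes over 45 s, if anything falls off the work surface, if the arm or the gripper's body presses on something with over 40 N, if the wrist force passes 120 N, or if a joint passes its speed limit or range.

ROBOT

A 6-joint arm with a two-finger parallel gripper is mounted at the origin on the work surface. World frame = base frame: x ahead of the robot, y to its left, z up, the work surface at z = 0. Lengths are in m, angles in degrees, forces in N, time in s.
With the tool pointing down it reaches from about 0.4 to 0.825 m from the base axis. Payload 7 kg.
Tool frame: the origin (TCP) lies on the mounting face of the last link; the fingertips stand 178 mm ahead of it and the grasp point (between the pads) lies 159 mm ahead of it; z points along the fingers, y is the direction in which the jaws open and shut (so a half turn about z gives the same grasp; the last joint's range is limited). The gripper opens to 88 mm and grips with 3 to 60 N. Pads are 19 mm wide; open, the fingers measure 130 mm over their backs; the gripper's body (78 mm by 193 mm) begins 47 mm behind the grasp point.
Start: joints at [-49.956, 20.546, 0.682, 0, -70.136, -16.507], TCP at [0.27, -0.619, 0.405] pointing down, gripper open.
Joint ranges: [-176.03, 176.03], [-82.01, 121.73], [-58.28, 71.71], [-173.87, 95.51], [-174.79, -0.11], [-173.66, 173.66]. Speed limits (degrees/s): [136.94, 136.94, 172.46, 180, 180, 180].

INTERFACE

Orientations are given as [roll, pitch, yaw] about the fixed x, y, z axes, in that order (R = Rz(yaw) Ry(pitch) Rx(roll)).
In Python, from plant import r gives the robot as it stands. The module is installed in compiled form; this text tells all that it offers.
- The arm moves only by the tool carry_out, never from a script. Its argument "plan" is a list of rows, each a list of 3 entries, a list of its own where there are three numbers: the shift along the tool's x, y, z in m, then the turn, a rotation vector about the tool's x, y, z in degrees, then the closure in counts, from 0 (fully open) to 255 (shut). In form: [[[x, y, z], [ax, ay, az], hand], ...]. A call has 1 to 12 rows; each row shifts and turns the commanded pose from where the row before left it, along the tool's axes as they then stand; what a row does not reach is not made up. A row lasts 1/12 s, in which the tool goes at most 41.7 mm and 7.16 degrees, less where a joint would pass 70% of its speed; a pose out of reach is approached as far as the arm can. A call is refused whole if a number of a shift passes 0.0417 or a number of a turn 7.16, either way. A call with a gripper value outside its range is refused whole. The fingers move at their own pace and stop on an object; "grip_force" is the grip in N (left out, the last holds). Time passes only in rows, so rows that do not move let the fingers close. It gives the time, the measured TCP pose, the force and the opening at its end, in the units of the state.
- r.get_state(): the state, without advancing time (a new reading comes with each control period).
- r.capture(name): name is "scene" or "top"; returns the picture (420x560x3 uint8, red, green, blue); there is no depth.
- r.get_calibration(name): a dict with "K" (3x3 intrinsics, pixels), "D" ([k1, k2, p1, p2, k3] as OpenCV has them; the pictures are not rectified), "rvec" (rotation vector, rad) and "tvec" (3), from world to camera coordinates, as OpenCV has them. Camera axes: x right, y down, z forward; pixel columns grow to the right and rows downward; lengths in m; the calibration is good to about 2 mm. A picture is of the moment at which its call begins. get_calibration takes no time and is no camera call.
- r.close_job(): hands the job in, once; it reports no verdict.
The state is a dict: "time_s": time; "joints": joint angles; "qd": joint speeds; "joint_torque": joint torques, N m; "tcp_pos": TCP position; "eef_rot": TCP orientation; "contact_force": force on the tool from outside, world axes, zero at the start; "moment": the same for the moment, N m; "gripper_width": finger opening in m.
Only numpy, scipy, OpenCV 4.12 (cv2) and the standard library are available. Lean on these libraries where they do the work, as an engineer would, in place of code of your own. Each camera call takes 0.05 s, during which the arm holds its last target. There are 200 camera calls.

## Working session

There is one attempt and no reset: what is moved stays moved. The work goes in short steps, Python scripts to look and compute and a tool call to move; the robot and the scene stay as the last step left them, time stands still between calls to the robot, and variables do not carry over. Pictures are saved under pics/ and viewed, about 8 in all and at most 12, crops included, and the job is handed in when it is done.

Besides the shell and the picture viewer there is one more tool, called after "Request:" in YAML: its name, and indented under it one key for each argument. carry_out: Moves the arm, as the interface text tells. Its arguments: {"type":"object","properties":{"plan":{"type":"array","items":{"type":"array"}},"grip_force":{"type":"number"}},"required":["plan"]}

```bash
mkdir -p pics; python3 - <<'E'
from plant import r
import cv2,numpy as np
for n in("scene","top"):
    cv2.imwrite(f"pics/{n}0.png",r.capture(n)[:,:,::-1])
    c=r.get_calibration(n);R=cv2.Rodrigues(np.array(c["rvec"],float))[0]
    print(n,np.array(c["K"]).round(1).tolist(),c["D"],"cam",(-R.T@np.array(c["tvec"]).ravel()).round(3),R[2].round(2))
print(r.get_state())
E
```

```text
scene [[449.6, 0.0, 287.5], [0.0, 449.6, 205.0], [0.0, 0.0, 1.0]] [0.02614646 0.         0.         0.         0.        ] cam [ 1.038 -0.416  1.014] [-0.47  0.29 -0.83]
top [[516.2, 0.0, 275.5], [0.0, 516.2, 214.7], [0.0, 0.0, 1.0]] [-0.14597901  0.          0.          0.          0.        ] cam [ 0.397 -0.086  1.444] [ 0.06 -0.01 -1.  ]
{'time_s': 0.1, 'joints': array([-4.99544853e+01,  2.05864341e+01,  6.38245189e-01, -1.69136539e-02,
       -7.01336649e+01, -1.65054344e+01]), 'qd': array([-0.14722338, -0.03086248,  0.00293904,  0.09569041, -0.03843829,
       -0.00324748]), 'joint_torque': array([-2.34086037e-03, -5.84162092e+01,  2.93751651e+01,  7.01562613e+00,
        1.01265500e-02, -6.94163600e-05]), 'tcp_pos': array([ 0.26949956, -0.61867883,  0.40382297]), 'eef_rot': array([ 1.79917001e+02, -8.01169898e-03, -1.56465673e+02]), 'contact_force': array([ 0.31370908, -0.48058099,  0.13883052]), 'moment': array([0.04489339, 0.0278579 , 0.05446249]), 'gripper_width': 0.08806280355076213}
```

View pics/scene0.png

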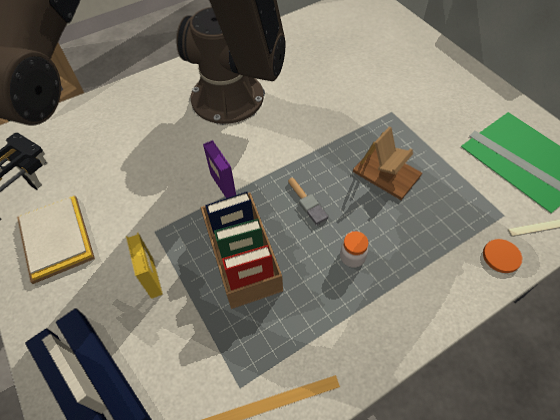

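View pics/top0.png

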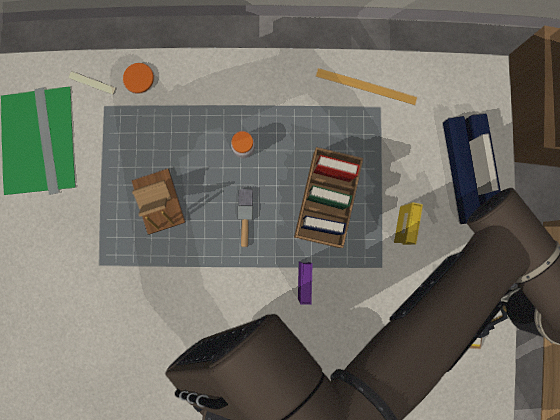

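The red notebook is the only red one standing in the box, at about scene (250,268) and top (336,168). It is in the bay furthest from the robot. The orange discs, the jar cap and the purple and yellow books don't match the description. The easel is at top (157,202), the jar at (243,143) and the brush at (245,217). Next I'll take enlarged crops to confirm this.

```bash
cat > h.py <<'E'
import cv2,numpy as np
from plant import r
C={}
for n in("scene","top"):
    c=r.get_calibration(n);R=cv2.Rodrigues(np.array(c["rvec"],float))[0];t=np.array(c["tvec"],float).ravel()
    C[n]=(np.array(c["K"],float),np.array(c["D"],float),R,t,-R.T@t)
def ray(n,uv):
    K,D,R,t,c=C[n]
    p=cv2.undistortPoints(np.array(uv,float).reshape(-1,1,2),K,D).reshape(-1,2)
    d=np.c_[p,np.ones(len(p))]@R
    return c,d
def plane(n,uv,z):
    c,d=ray(n,uv); return c+d*((z-c[2])/d[:,2])[:,None]
def proj(n,X):
    K,D,R,t,c=C[n]; return cv2.projectPoints(np.array(X,float).reshape(-1,1,3),cv2.Rodrigues(R)[0],t,K,D)[0].reshape(-1,2)
def crop(im,x,y,w,h,s): return cv2.resize(im[y:y+h,x:x+w],None,fx=s,fy=s,interpolation=cv2.INTER_CUBIC)
def tri(ua,ub):
    (a,da),(b,db)=ray("top",ua),ray("scene",ub); out=[]
    for p,q in zip(da,db):
        s=np.linalg.lstsq(np.c_[p,-q],b-a,rcond=None)[0]; out.append(((a+s[0]*p)+(b+s[1]*q))/2)
    return np.array(out)
E
python3 - <<'E'
from h import *
s=cv2.imread("pics/scene0.png");t=cv2.imread("pics/top0.png")
a=crop(t,290,140,80,60,5);b=crop(s,200,190,80,60,5)
a=crop(t,285,140,80,120,5);b=crop(s,200,190,80,120,5)
cv2.imwrite("pics/box.png",np.hstack([a,b]))
a=crop(t,120,160,80,80,5);b=crop(s,345,120,80,80,5)
cv2.imwrite("pics/easel.png",np.hstack([a,b]))
E
```

```text
(no output)
```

View pics/box.png

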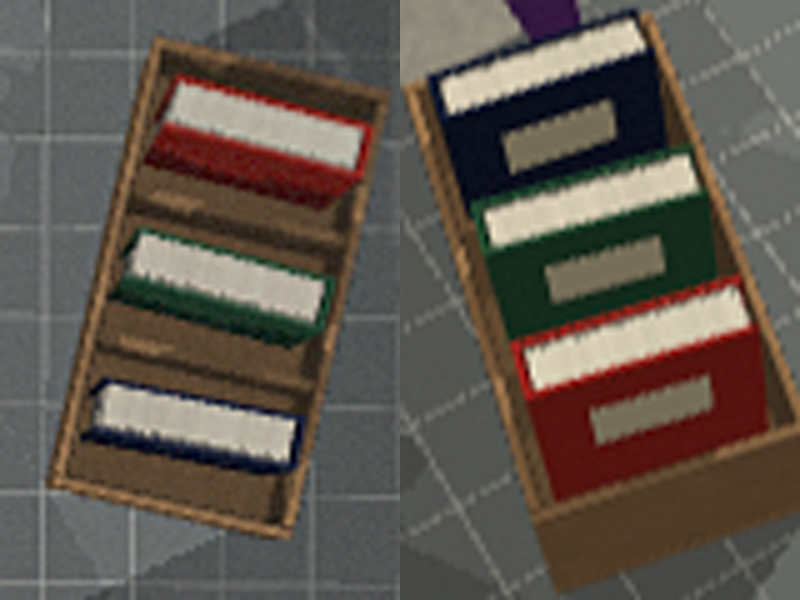

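View pics/easel.png

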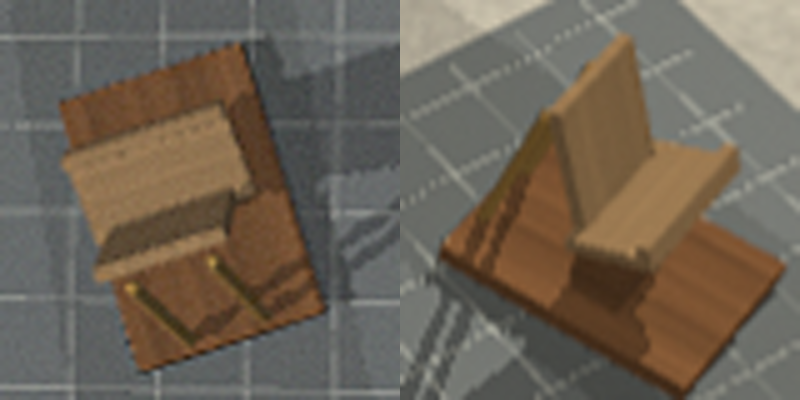

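```bash
cat > m.py <<'E'
from h import *
def P(l,x,y,dx=0): return [((a-dx+.5)/5-.5+x,(b+.5)/5-.5+y) for a,b in l]
def rect(X,names):
    c=X.mean(0); fx=(X[0]+X[1]-X[2]-X[3])/2; fy=(X[0]+X[3]-X[1]-X[2])/2
    print(names,c.round(4),"x-len",np.linalg.norm(fx).round(4),"yaw",np.degrees(np.arctan2(fx[1],fx[0])).round(2),"y-len",np.linalg.norm(fy).round(4),"yaw",np.degrees(np.arctan2(-fy[0],fy[1])).round(2))
# order FL,FR,BR,BL
rect(plane("top",P([(157,38),(388,92),(290,538),(50,486)],285,140),.088),"box rim")
bt=P([(176,77),(374,123),(362,182),(160,128)],285,140)
bs=P([(525,398),(757,330),(740,278),(512,343)],200,190,400)
rect(plane("top",bt,.141),"red top(top)");rect(plane("scene",bs,.141),"red top(scene)")
T=tri(bt,bs);print(T.round(4));
rect(plane("top",P([(60,102),(240,42),(327,310),(143,372)],120,160),.014),"foot")
# rest: ledge/backrest corner line (70 wide) z .065; backrest top face edge z .065+.078cos22
print("corner top",plane("top",P([(108,232),(235,192)],120,160),.065).round(4))
print("corner scene",plane("scene",P([(578,240),(653,153)],345,120,400),.065).round(4))
zt=.065+.078*np.cos(np.radians(22))
print("resttop top",plane("top",P([(99,264),(230,228)],120,160),zt).round(4))
print("resttop scene",plane("scene",P([(553,110),(632,37)],345,120,400),zt).round(4))
E
python3 m.py
```

```text
box rim [ 0.5296 -0.2405  0.088 ] x-len 0.2445 yaw -12.95 y-len 0.1281 yaw -12.24
red top(top) [ 0.6064 -0.2583  0.141 ] x-len 0.0294 yaw -14.43 y-len 0.1056 yaw -13.5
red top(scene) [ 0.6051 -0.258   0.141 ] x-len 0.0271 yaw -15.63 y-len 0.1033 yaw 165.31
[[ 0.618  -0.2615  0.1331]
 [ 0.627  -0.2632  0.1912]
 [ 0.599  -0.2565  0.1864]
 [ 0.5914 -0.2535  0.1327]]
foot [0.5229 0.2288 0.014 ] x-len 0.1593 yaw 18.88 y-len 0.1081 yaw 18.77
corner top [[0.504  0.2631 0.065 ]
 [0.5261 0.1942 0.065 ]]
corner scene [[0.529  0.1894 0.065 ]
 [0.5037 0.2623 0.065 ]]
resttop top [[0.482  0.2491 0.1373]
 [0.5008 0.1817 0.1373]]
resttop scene [[0.4939 0.1866 0.1373]
 [0.4765 0.2533 0.1373]]
```

The crop shows the red notebook in the front bay with its cream label facing +x. Its position is (0.606, -0.258) and its yaw is about -14°. The easel_rest origin is at (0.516, 0.227, 0.065) with a yaw of about 18.8°. I'll start by turning the tool and partly closing the jaws.

Request:
carry_out:
  plan:
    - [[0,0,0],[0,0,-6.56],80]
    - [[0,0,0],[0,0,-6.56],80]
    - [[0,0,0],[0,0,-6.56],80]
    - [[0,0,0],[0,0,-6.56],80]
    - [[0,0,0],[0,0,-6.56],80]
    - [[0,0,0],[0,0,-6.56],80]
    - [[0,0,0],[0,0,-6.56],80]
    - [[0,0,0],[0,0,-6.56],80]
    - [[0,0,0],[0,0,0],80]
  grip_force: 20

```text
time_s: 0.85
tcp_pos: [0.2695, -0.6187, 0.4041]
eef_rot: [180.0, 0.0, -103.7]
contact_force: [0.3, 0.2, 0.8]
gripper_width: 0.0604
```

Request:
carry_out:
  plan:
    - [[-0.036,-0.0199,0],[0,0,0],80]
    - [[-0.036,-0.0199,0],[0,0,0],80]
    - [[-0.036,-0.0199,0],[0,0,0],80]
    - [[-0.036,-0.0199,0],[0,0,0],80]
    - [[-0.036,-0.0199,0],[0,0,0],80]
    - [[-0.036,-0.0199,0],[0,0,0],80]
    - [[-0.036,-0.0199,0],[0,0,0],80]
    - [[-0.036,-0.0199,0],[0,0,0],80]
    - [[-0.036,-0.0199,0],[0,0,0],80]
    - [[-0.036,-0.0199,0],[0,0,0],80]
    - [[-0.036,-0.0199,0],[0,0,0],80]
    - [[-0.036,-0.0199,0],[0,0,0],80]

```text
time_s: 1.85
tcp_pos: [0.6066, -0.2555, 0.4046]
eef_rot: [180.0, 0.0, -104.2]
contact_force: [1.2, -0.4, -0.0]
gripper_width: 0.0604
```

Request:
carry_out:
  plan:
    - [[0,0,0],[0,0,0],80]
    - [[0,0,0],[0,0,0],80]

```text
time_s: 2.02
tcp_pos: [0.6071, -0.2552, 0.4038]
eef_rot: [179.9, 0.0, -104.0]
contact_force: [-0.0, -0.6, 0.5]
gripper_width: 0.0601
```

Request:
carry_out:
  plan:
    - [[0.003,0.0007,0.022],[0,0,0],80]
    - [[0,0,0.022],[0,0,0],80]
    - [[0,0,0.022],[0,0,0],80]
    - [[0,0,0.022],[0,0,0],80]
    - [[0,0,0.022],[0,0,0],80]
    - [[0,0,0.018],[0,0,0],80]
    - [[0,0,0.003],[0,0,0],80]
    - [[0,0,0],[0,0,0],80]

```text
time_s: 2.68
tcp_pos: [0.6033, -0.2608, 0.2725]
eef_rot: [179.8, -0.0, -104.2]
contact_force: [0.1, -0.2, 0.4]
gripper_width: 0.0599
```

```bash
python3 - <<'E'
from h import *
s=r.capture("scene")[:,:,::-1];t=r.capture("top")[:,:,::-1]
cv2.imwrite("pics/pre.png",np.hstack([crop(t,270,110,130,160,3),crop(s,170,150,130,160,3)]))
E
```

```text
(no output)
```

View pics/pre.png

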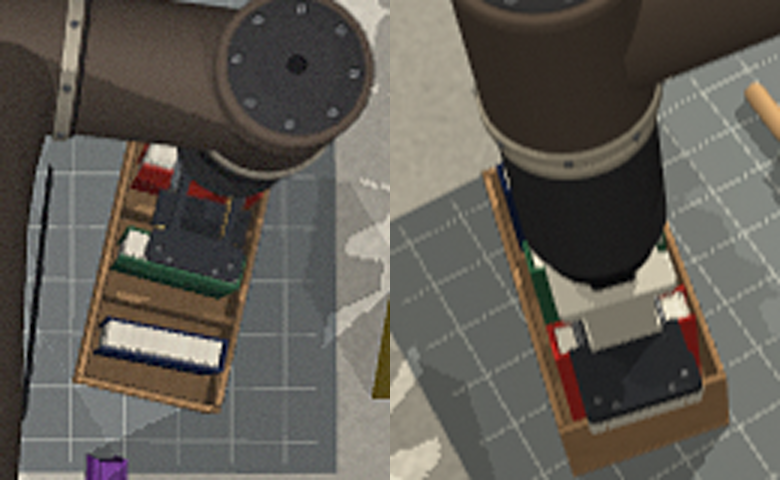

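The jaws straddle the red book, with clear white page edges showing on both sides. I'll nudge the tool to centre and then close.

Request:
carry_out:
  plan:
    - [[-0.0034,-0.0019,0],[0,0,0],80]
    - [[0,0,0],[0,0,0],80]
    - [[0,0,0],[0,0,0],130]
    - [[0,0,0],[0,0,0],160]
    - [[0,0,0],[0,0,0],190]
    - [[0,0,0],[0,0,0],220]
    - [[0,0,0],[0,0,0],255]
    - [[0,0,0],[0,0,0],255]
    - [[0,0,0],[0,0,0],255]
    - [[0,0,0],[0,0,0],255]
  grip_force: 30

```text
time_s: 3.62
tcp_pos: [0.6069, -0.2572, 0.2736]
eef_rot: [180.0, -0.0, -104.0]
contact_force: [-1.8, 0.6, -0.0]
gripper_width: 0.028
```

Request:
carry_out:
  plan:
    - [[0,0,-0.005],[0,0,0],255]
    - [[0,0,-0.01],[0,0,0],255]
    - [[0,0,-0.015],[0,0,0],255]
    - [[0,0,-0.02],[0,0,0],255]
    - [[0,0,-0.02],[0,0,0],255]
    - [[0,0,-0.02],[0,0,0],255]
    - [[0,0,-0.02],[0,0,0],255]
    - [[0,0,-0.02],[0,0,0],255]
    - [[0,0,-0.015],[0,0,0],255]
    - [[0,0,-0.01],[0,0,0],255]
    - [[0,0,0],[0,0,0],255]
    - [[0,0,0],[0,0,0],255]

```text
time_s: 4.62
tcp_pos: [0.6067, -0.2571, 0.4288]
eef_rot: [-180.0, 0.0, -104.0]
contact_force: [-0.8, 0.1, -2.1]
gripper_width: 0.0277
```

```bash
python3 - <<'E'
from h import *
s=r.capture("scene")[:,:,::-1];t=r.capture("top")[:,:,::-1]
cv2.imwrite("pics/lift.png",np.hstack([crop(t,270,80,130,180,3),crop(s,130,130,130,180,3)]))
E
```

```text
(no output)
```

View pics/lift.png

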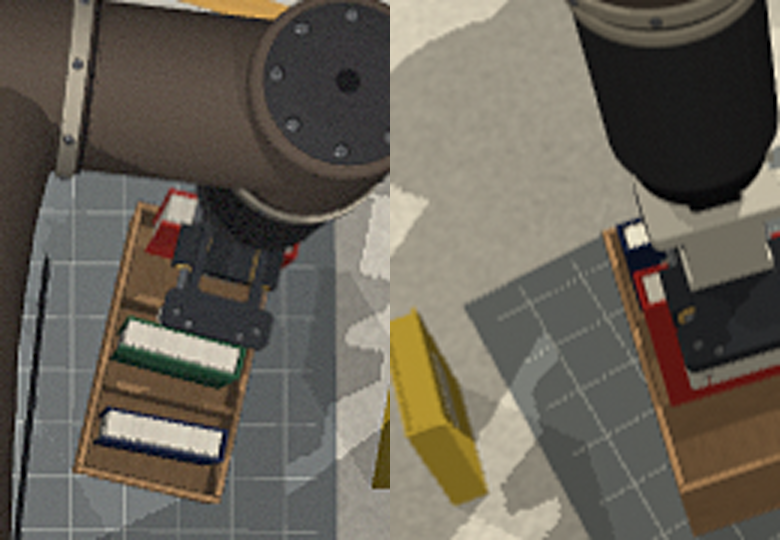

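The lift is good: the book hangs straight, its underside is at about z = 0.161, and navy and green are undisturbed. Next I'll work out the deltas to the hover pose.

```bash
cat > go.py <<'E'
from h import *
from scipy.spatial.transform import Rotation as Ro
O=np.array([.5157,.2269,.065]);yaw=18.8;L=.2676
RR=(Ro.from_euler("z",yaw,degrees=True)*Ro.from_euler("y",-22,degrees=True)).as_matrix() # rest axes
RT=np.c_[-RR[:,1],-RR[:,0],-RR[:,2]]
def rep(x,y,z):
    st=r.get_state();p=st["tcp_pos"];R=Ro.from_euler("xyz",st["eef_rot"],degrees=True).as_matrix()
    T=O+RR@np.array([x,y,z+L])
    b=RR.T@(p+R[:,2]*L-O)
    print("target",T.round(4),"turn",np.degrees(Ro.from_matrix(R.T@RT).as_rotvec()).round(2),"shift(now axes)",(R.T@(T-p)).round(4),"shift(target axes)",(RT.T@(T-p)).round(4),"bottom in rest",b.round(4),"F rest",(RR.T@st["contact_force"]).round(2),st["gripper_width"].round(4))
    return R
E
python3 - <<'E'
from go import *
R=rep(.018,0,.08); print(RR.round(3),np.linalg.det(RT))
Rz=R@Ro.from_rotvec([0,0,-32.8],degrees=True).as_matrix()
print(np.degrees(Ro.from_matrix(Rz.T@RT).as_rotvec()))
E
```

```text
Traceback (most recent call last):
  File "go.py", line 10, in rep
    print("target",T.round(4),"turn",np.degrees(Ro.from_matrix(R.T@RT).as_rotvec()).round(2),"shift(now axes)",(R.T@(T-p)).round(4),"shift(target axes)",(RT.T@(T-p)).round(4),"bottom in rest",b.round(4),"F rest",(RR.T@st["contact_force"]).round(2),st["gripper_width"].round(4))
                                                                                                                                                                                                                                                        ^^^^^^^^^^^^^^^^^^^^^^^^^
AttributeError: 'float' object has no attribute 'round'
```

```bash
sed -i 's/st\["gripper_width"\].round(4)/round(st["gripper_width"],4)/' go.py; python3 - <<'E'
from go import *
R=rep(.018,0,.08); print(RR.round(3),np.linalg.det(RT))
Rz=R@Ro.from_rotvec([0,0,-32.8],degrees=True).as_matrix()
print(np.degrees(Ro.from_matrix(Rz.T@RT).as_rotvec()))
E
```

```text
target [0.4082 0.1903 0.394 ] turn [ 21.5   -6.25 -32.4 ] shift(now axes) [-0.3862  0.3006  0.034 ] shift(target axes) [-0.4875  0.0529  0.0145] bottom in rest [-0.0298 -0.4871  0.1142] F rest [-0.89 -0.11 -2.11] 0.0282
[[ 0.878 -0.322 -0.355]
 [ 0.299  0.947 -0.121]
 [ 0.375  0.     0.927]] 0.9999999999999999
[ 2.20906810e+01  7.87428376e-02 -8.65159004e-03]
```

Request:
carry_out:
  plan:
    - [[0,0,0],[0,0,-4.1],255]
    - [[0,0,0],[0,0,-4.1],255]
    - [[0,0,0],[0,0,-4.1],255]
    - [[0,0,0],[0,0,-4.1],255]
    - [[0,0,0],[0,0,-4.1],255]
    - [[0,0,0],[0,0,-4.1],255]
    - [[0,0,0],[0,0,-4.1],255]
    - [[0,0,0],[0,0,-4.1],255]

```text
time_s: 5.38
tcp_pos: [0.6068, -0.2572, 0.427]
eef_rot: [179.9, 0.1, -71.0]
contact_force: [-0.8, 0.6, -2.4]
gripper_width: 0.0279
```

Request:
carry_out:
  plan:
    - [[0,0,0],[3.15,0,0],255]
    - [[0,0,0],[3.15,0,0],255]
    - [[0,0,0],[3.15,0,0],255]
    - [[0,0,0],[3.15,0,0],255]
    - [[0,0,0],[3.15,0,0],255]
    - [[0,0,0],[3.15,0,0],255]
    - [[0,0,0],[3.15,0,0],255]
    - [[0,0,0],[0,0,0],255]

```text
time_s: 6.05
tcp_pos: [0.6062, -0.2574, 0.4275]
eef_rot: [-157.9, 0.1, -71.2]
contact_force: [0.5, 0.5, -2.1]
gripper_width: 0.0278
```

Request:
carry_out:
  plan:
    - [[-0.01,0,0],[0,0,0],255]
    - [[-0.02,0.003,0],[0,0,0],255]
    - [[-0.025,0.003,0],[0,0,0],255]
    - [[-0.025,0.003,0],[0,0,0],255]
    - [[-0.025,0.003,0],[0,0,0],255]
    - [[-0.025,0.003,0],[0,0,0],255]
    - [[-0.025,0.003,0],[0,0,0],255]
    - [[-0.025,0.003,0],[0,0,0],255]
    - [[-0.025,0.003,0],[0,0,0],255]
    - [[-0.025,0.003,0],[0,0,0],255]
    - [[-0.02,0.003,0],[0,0,0],255]
    - [[-0.01,0,0],[0,0,0],255]

```text
time_s: 7.05
tcp_pos: [0.4949, -0.0184, 0.4166]
eef_rot: [-158.1, -0.0, -71.1]
contact_force: [-1.1, -0.1, -2.9]
gripper_width: 0.028
```

```bash
python3 -c "
from go import *
rep(.018,0,.08)"
```

```text
target [0.4082 0.1903 0.394 ] turn [0.12 0.02 0.1 ] shift(now axes) [-0.2256  0.0217  0.0155] shift(target axes) [-0.2255  0.0222  0.0154] bottom in rest [ 0.0396 -0.2254  0.0954] F rest [-2.06  0.25 -2.33] 0.028
```

Request:
carry_out:
  plan:
    - [[-0.01,0.001,0],[0,0,0],255]
    - [[-0.02,0.002,0],[0,0,0],255]
    - [[-0.025,0.0025,0.001],[0,0,0],255]
    - [[-0.025,0.0025,0.002],[0,0,0],255]
    - [[-0.025,0.0025,0.002],[0,0,0],255]
    - [[-0.025,0.0025,0.002],[0,0,0],255]
    - [[-0.025,0.0025,0.002],[0,0,0],255]
    - [[-0.025,0.0025,0.002],[0,0,0],255]
    - [[-0.02,0.0025,0.002],[0,0,0],255]
    - [[-0.015,0.002,0.002],[0,0,0],255]
    - [[-0.01,0.001,0],[0,0,0],255]
    - [[0,0,0],[0,0,0],255]

```text
time_s: 8.05
tcp_pos: [0.4079, 0.1891, 0.3941]
eef_rot: [-158.0, -0.1, -71.0]
contact_force: [-0.8, 0.2, -2.0]
gripper_width: 0.0282
```

```bash
python3 - <<'E'
from go import *
rep(.018,0,.08)
s=r.capture("scene")[:,:,::-1];t=r.capture("top")[:,:,::-1]
cv2.imwrite("pics/hov.png",np.hstack([crop(t,80,110,130,160,3),crop(s,310,70,130,160,3)]))
E
```

```text
target [0.4082 0.1903 0.394 ] turn [ 0.01 -0.04  0.19] shift(now axes) [-0.001  -0.0006  0.0003] shift(target axes) [-0.001  -0.0006  0.0003] bottom in rest [ 0.0173 -0.0012  0.0803] F rest [-1.4   0.46 -1.62] 0.0282
```

View pics/hov.png

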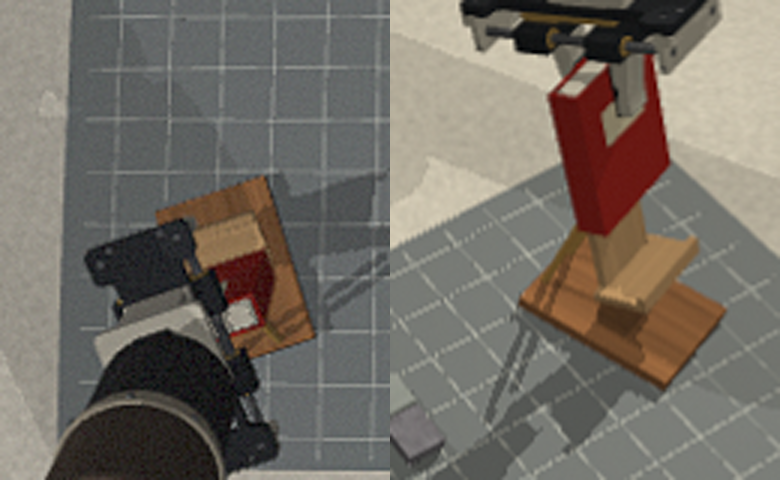

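The book hangs above the ledge, tilted, with its label outward. The front lower corners are at crop (607,235) and (670,170). I'll compare those with the prediction.

```bash
python3 - <<'E'
from go import *
for y in(.0525,-.0525):
    for z in (.0803,.2153):
        q=proj("scene",[O+RR@np.array([.0313,y-.0012,z])])[0]; print(y,z,((q-[310,70])*3+[390,0]).round(0))
E
```

```text
0.0525 0.0803 [672. 165.]
0.0525 0.2153 [649.  27.]
-0.0525 0.0803 [607. 238.]
-0.0525 0.2153 [577. 100.]
```

Request:
carry_out:
  plan:
    - [[0,0,0.005],[0,0,0],255]
    - [[0,0,0.01],[0,0,0],255]
    - [[0,0,0.01],[0,0,0],255]
    - [[0,0,0.01],[0,0,0],255]
    - [[0,0,0.01],[0,0,0],255]
    - [[0,0,0.01],[0,0,0],255]
    - [[0,0,0.005],[0,0,0],255]
    - [[0,0,0],[0,0,0],255]

```text
time_s: 8.82
tcp_pos: [0.4304, 0.1941, 0.3377]
eef_rot: [-158.1, -0.1, -71.3]
contact_force: [-0.8, -0.1, -1.5]
gripper_width: 0.028
```

```bash
python3 - <<'E'
from go import *
rep(.018,0,0)
s=r.capture("scene")[:,:,::-1]
cv2.imwrite("pics/low.png",crop(s,330,90,110,100,6))
for y in(.0525,-.0525):
    for z in (.0203,.1553):
        q=proj("scene",[O+RR@np.array([.0313,y-.0012,z])])[0]; print(y,z,((q-[330,90])*6).round(0))
for X in [(0,.035,0),(0,-.035,0),(.038,.045,.008),(.038,-.045,.008),(.046,.045,.008),(.046,-.045,.008),(.038,-.045,0)]:
    print(X,((proj("scene",[O+RR@np.array(X)])[0]-[330,90])*6).round(0))
E
```

```text
target [0.4366 0.2    0.3199] turn [ 0.08 -0.11 -0.03] shift(now axes) [-0.0036 -0.0005  0.0194] shift(target axes) [-0.0036 -0.0005  0.0194] bottom in rest [ 0.0171 -0.0041  0.0194] F rest [-1.25  0.1  -1.06] 0.028
0.0525 0.0203 [462. 320.]
0.0525 0.1553 [419.  62.]
-0.0525 0.0203 [337. 465.]
-0.0525 0.1553 [282. 208.]
(0, 0.035, 0) [388. 364.]
(0, -0.035, 0) [306. 458.]
(0.038, 0.045, 0.008) [471. 353.]
(0.038, -0.045, 0.008) [365. 477.]
(0.046, 0.045, 0.008) [487. 356.]
(0.046, -0.045, 0.008) [381. 481.]
(0.038, -0.045, 0) [368. 491.]
```

View pics/low.png

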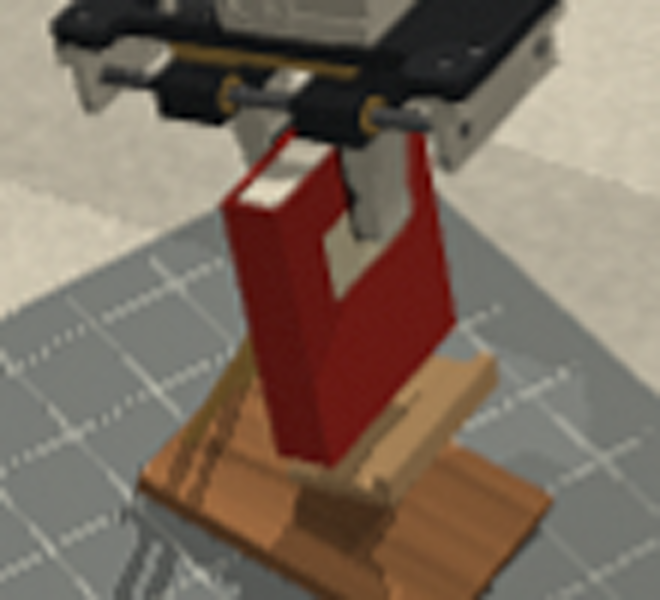

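The book's corners match the prediction to about 2 mm. The lip looks about 2 mm further out than I modelled, so I'll shift out 2 mm and sideways 3 mm, then creep down.

Request:
carry_out:
  plan:
    - [[-0.003,-0.002,0],[0,0,0],255]
    - [[0,0,0],[0,0,0],255]
    - [[0,0,0.003],[0,0,0],255]
    - [[0,0,0.003],[0,0,0],255]
    - [[0,0,0.003],[0,0,0],255]
    - [[0,0,0.002],[0,0,0],255]
    - [[0,0,0.002],[0,0,0],255]
    - [[0,0,0],[0,0,0],255]
    - [[0,0,0],[0,0,0],255]

```text
time_s: 9.62
tcp_pos: [0.4356, 0.1999, 0.3276]
eef_rot: [-158.0, -0.0, -71.2]
contact_force: [0.1, 1.1, -3.3]
gripper_width: 0.0285
```

```bash
python3 -c "
from go import *
rep(.018,0,0)"
```

```text
target [0.4366 0.2    0.3199] turn [-0.03 -0.01  0.02] shift(now axes) [0.0002 0.002  0.0075] shift(target axes) [0.0002 0.002  0.0075] bottom in rest [0.0201 0.0002 0.0075] F rest [-0.78  1.03 -3.29] 0.0285
```

Next come 1 mm steps, watching the force.

Request:
carry_out:
  plan:
    - [[0,0,0.001],[0,0,0],255]
    - [[0,0,0.001],[0,0,0],255]
    - [[0,0,0.001],[0,0,0],255]
    - [[0,0,0.001],[0,0,0],255]
    - [[0,0,0],[0,0,0],255]
    - [[0,0,0],[0,0,0],255]

```text
time_s: 10.12
tcp_pos: [0.437, 0.2004, 0.324]
eef_rot: [-158.0, -0.0, -71.2]
contact_force: [0.2, 0.5, -2.3]
gripper_width: 0.0277
```

Request:
carry_out:
  plan:
    - [[0,0,0.001],[0,0,0],255]
    - [[0,0,0.001],[0,0,0],255]
    - [[0,0,0],[0,0,0],255]
    - [[0,0,0],[0,0,0],255]

```text
time_s: 10.45
tcp_pos: [0.4377, 0.2006, 0.3221]
eef_rot: [-158.0, -0.0, -71.2]
contact_force: [-0.5, -0.9, -2.0]
gripper_width: 0.0279
```

```bash
python3 -c "
from go import *
rep(.018,0,0)"
```

```text
target [0.4366 0.2    0.3199] turn [-0.04  0.    0.02] shift(now axes) [0.0003 0.002  0.0016] shift(target axes) [0.0003 0.002  0.0016] bottom in rest [0.0202 0.0003 0.0016] F rest [-1.44 -0.68 -1.58] 0.0279
```

Request:
carry_out:
  plan:
    - [[0,0,0.001],[0,0,0],255]
    - [[0,0,0],[0,0,0],255]
    - [[0,0,0.001],[0,0,0],255]
    - [[0,0,0],[0,0,0],255]
    - [[0,0,0],[0,0,0],255]

```text
time_s: 10.87
tcp_pos: [0.4384, 0.2009, 0.3203]
eef_rot: [-158.0, -0.0, -71.2]
contact_force: [0.2, 0.6, -2.2]
gripper_width: 0.0278
```

Request:
carry_out:
  plan:
    - [[0,0,0.0007],[0,0,0],255]
    - [[0,0,0],[0,0,0],255]
    - [[0,0,0.0007],[0,0,0],255]
    - [[0,0,0],[0,0,0],255]
    - [[0,0,0],[0,0,0],255]

```text
time_s: 11.28
tcp_pos: [0.4387, 0.2011, 0.3198]
eef_rot: [-157.9, 0.0, -71.2]
contact_force: [-11.9, -1.1, 9.9]
gripper_width: 0.028
```

The book has touched the ledge. I'll ease off slightly and slide it back to the backrest.

Request:
carry_out:
  plan:
    - [[0,0,-0.0005],[0,0,0],255]
    - [[0,0.001,0],[0,0,0],255]
    - [[0,0.001,0],[0,0,0],255]
    - [[0,0.001,0],[0,0,0],255]
    - [[0,0,0],[0,0,0],255]
    - [[0,0,0],[0,0,0],255]

```text
time_s: 11.78
tcp_pos: [0.4364, 0.2006, 0.319]
eef_rot: [-157.9, 0.0, -71.1]
contact_force: [-0.3, 0.4, 5.5]
gripper_width: 0.0279
```

```bash
python3 -c "
from go import *
rep(.014,0,0)"
```

```text
target [0.4331 0.1988 0.3184] turn [-0.13  0.06  0.03] shift(now axes) [ 0.0006  0.0037 -0.0008] shift(target axes) [ 0.0006  0.0037 -0.0008] bottom in rest [ 0.0183  0.0009 -0.0008] F rest [1.89 0.5  5.17] 0.0279
```

Request:
carry_out:
  plan:
    - [[0,0.001,0],[0,0,0],255]
    - [[0,0,0],[0,0,0],255]
    - [[0,0.001,0],[0,0,0],255]
    - [[0,0,0],[0,0,0],255]
    - [[0,0,0],[0,0,0],255]

```text
time_s: 12.2
tcp_pos: [0.4347, 0.2, 0.3182]
eef_rot: [-157.9, 0.1, -71.2]
contact_force: [3.5, 1.4, 5.4]
gripper_width: 0.0278
```

```bash
python3 - <<'E'
from go import *
rep(.014,0,0)
s=r.capture("scene")[:,:,::-1];t=r.capture("top")[:,:,::-1]
cv2.imwrite("pics/set.png",np.hstack([crop(t,110,150,80,110,5),crop(s,345,100,80,110,5)]))
E
```

```text
target [0.4331 0.1988 0.3184] turn [-0.14  0.06  0.  ] shift(now axes) [ 0.0006  0.0017 -0.0008] shift(target axes) [ 0.0006  0.0017 -0.0008] bottom in rest [ 0.0164  0.0009 -0.0008] F rest [5.47 0.23 3.58] 0.0278
```

View pics/set.png

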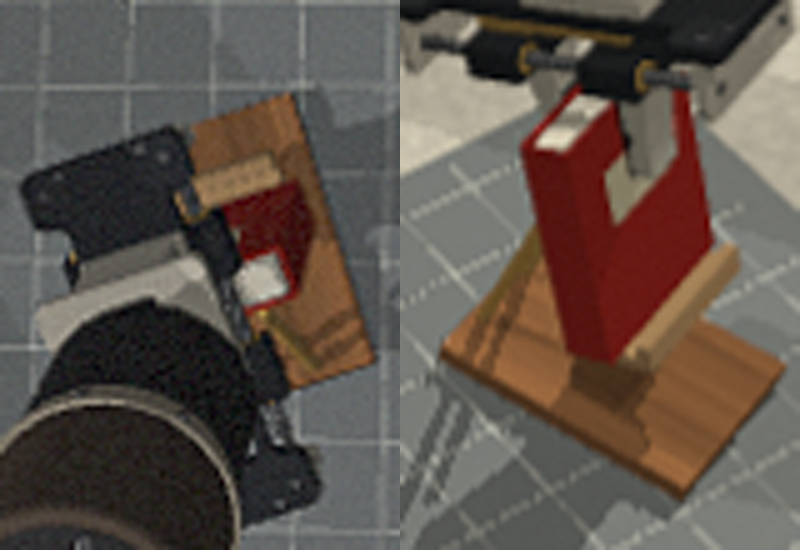

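The book stands behind the lip. The rising +x reaction shows it is touching the backrest. I'll release slowly and then retract along the tool axis.

Request:
carry_out:
  plan:
    - [[0,0,0],[0,0,0],165]
    - [[0,0,0],[0,0,0],155]
    - [[0,0,0],[0,0,0],145]
    - [[0,0,0],[0,0,0],130]
    - [[0,0,0],[0,0,0],110]
    - [[0,0,0],[0,0,0],90]
    - [[0,0,0],[0,0,0],80]
    - [[0,0,0],[0,0,0],80]
    - [[0,0,0],[0,0,0],80]
    - [[0,0,0],[0,0,0],80]

```text
time_s: 13.13
tcp_pos: [0.4344, 0.1995, 0.3176]
eef_rot: [-158.0, -0.0, -71.2]
contact_force: [-0.2, 0.5, -0.8]
gripper_width: 0.0602
```

Request:
carry_out:
  plan:
    - [[0,0,-0.005],[0,0,0],80]
    - [[0,0,-0.01],[0,0,0],80]
    - [[0,0,-0.015],[0,0,0],80]
    - [[0,0,-0.02],[0,0,0],80]
    - [[0,0,-0.02],[0,0,0],80]
    - [[0,0,-0.02],[0,0,0],80]
    - [[0,0,-0.015],[0,0,0],80]
    - [[0,0,0],[0,0,0],80]

```text
time_s: 13.8
tcp_pos: [0.3966, 0.187, 0.4185]
eef_rot: [-157.7, 0.2, -71.1]
contact_force: [0.7, 1.1, 0.9]
gripper_width: 0.0602
```

```bash
python3 - <<'E'
from go import *
print(r.get_state()["contact_force"])
s=r.capture("scene")[:,:,::-1];t=r.capture("top")[:,:,::-1]
cv2.imwrite("pics/fin.png",np.hstack([crop(t,110,150,80,110,5),crop(s,345,100,80,110,5)]))
for n,o,d in(("top",(110,150),0),("scene",(345,100),400)):
  for y in(.0525,-.0525):
    for x in(.028,0):
      for z in (0,.135):
        q=proj(n,[O+RR@np.array([x,y,z])])[0]; print(n,x,y,z,((q-o)*5+[d,0]).round(0))
E
```

```text
[0.67625695 1.09561049 0.92149903]
top 0.028 0.0525 0 [112. 242.]
top 0.028 0.0525 0.135 [ 75. 316.]
top 0 0.0525 0 [131. 290.]
top 0 0.0525 0.135 [ 96. 368.]
top 0.028 -0.0525 0 [296. 180.]
top 0.028 -0.0525 0.135 [277. 248.]
top 0 -0.0525 0 [314. 228.]
top 0 -0.0525 0.135 [298. 300.]
scene 0.028 0.0525 0 [710. 244.]
scene 0.028 0.0525 0.135 [675.  34.]
scene 0 0.0525 0 [665. 234.]
scene 0 0.0525 0.135 [627.  27.]
scene 0.028 -0.0525 0 [608. 364.]
scene 0.028 -0.0525 0.135 [563. 155.]
scene 0 -0.0525 0 [562. 352.]
scene 0 -0.0525 0.135 [515. 146.]
```

View pics/fin.png

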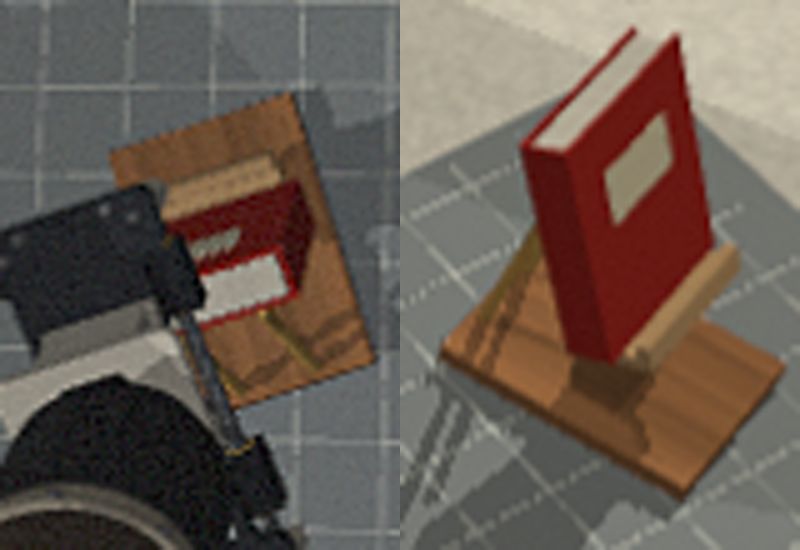

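The book stands on the easel with its label outward, and its corners are within about 1–2 mm of the prediction. I'll retract further, check the other objects against the first picture and then hand in.

Request:
carry_out:
  plan:
    - [[0,0,-0.015],[0,0,0],80]
    - [[0,0,-0.015],[0,0,0],80]
    - [[0,0,-0.015],[0,0,0],80]
    - [[0,0,0],[0,0,0],80]
    - [[0,0,0],[0,0,0],80]
    - [[0,0,0],[0,0,0],80]

```text
time_s: 14.4
tcp_pos: [0.381, 0.1813, 0.4555]
eef_rot: [-158.0, -0.0, -71.2]
contact_force: [-0.7, 0.6, -0.4]
gripper_width: 0.0599
```

```bash
python3 - <<'E'
from h import *
a=cv2.imread("pics/top0.png");b=r.capture("top")[:,:,::-1].copy()
for n,(x,y,w,h) in dict(jar=(225,125,35,35),brush=(232,180,30,70),green=(303,183,52,30),navy=(298,213,52,30)).items():
    p,q=[cv2.cvtColor(i[y:y+h,x:x+w],cv2.COLOR_BGR2GRAY).astype(np.float32) for i in(a,b)]
    print(n,np.round(cv2.phaseCorrelate(p,q,cv2.createHanningWindow((w,h),5)),2) if 0 else cv2.phaseCorrelate(p,q),"meandiff",np.abs(p-q).mean().round(1))
s=r.get_state();print(s["tcp_pos"],s["qd"].round(2),s["time_s"])
r.close_job()
E
```

```text
jar ((-0.18215328841267464, -0.004695140764354733), 0.9541248026085488) meandiff 3.4
brush ((0.031142858424470177, 0.1665983784702192), 0.9286243295228039) meandiff 3.7
green ((0.11937959869002768, -0.06652090463771465), 0.9867182690420269) meandiff 9.8
navy ((0.007408001911390016, 0.06355066897608097), 0.9734198222925634) meandiff 3.6
[0.38109081 0.18125235 0.4553633 ] [ 0.01  0.15  0.07  0.09 -0.33  0.01] 14.45
the job is handed in; nothing more can be done
```

I lifted the red notebook out of the front bay and tilted it 22° over the easel. I lowered it until it touched the ledge, slid it back against the backrest, then released it and drew the gripper clear. I handed the job in at about 14.5 s; it reports no verdict.

**Last checks:**
- **Red notebook:** in the last picture it stands behind the lip with its label facing out. Its corners are within about 1–2 mm of the intended pose, and it looks centred to within a few millimetres.
- **Other objects:** the jar, brush, navy and green notebooks had shifted by less than 0.2 pixel in the top view compared with the start.
- **Robot:** the force reading was near zero after I pulled away.

**Disagreements:**
- **Lip position:** it appeared about 2 mm further out than my estimate from the first pictures, so I shifted the book before lowering it.
- **Ledge contact:** the force reading jumped to about 15 N when the book touched the ledge, and I backed off slightly.

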